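# Roll down a blank on its fixture plate

## Task

The scored aluminium sheet has only been laid on its soft tape on the fixture plate. Take the hand roller from its rest, roll it along the sheet from end to end with firm, even pressure, the roller lying across the sheet, until every one of its bars is bedded fully down, and hang the roller back in its rest as it was. Touch the fixture plate and sheet with nothing but the roller, do not force or bang the roller, and leave the other things on the bench where they are.

Things in the scene. Friction and masses are not known exactly. Their poses are not given: they have to be found in the camera images.
- roller: spring-loaded hand roller, 112 mm high, 0.6 kg. Black rubber wheel 48 mm across, 80 wide, axle along x; it rolls along y. Over it a steel bridge 174 (x) x 30 (y) x 6 mm, underside 70 mm above the origin, overhanging both ends; a wooden grip bar on top. Origin: underside of the unloaded wheel, mid width; z up. Starts hanging in its rest. A half turn makes no difference.
- roller_grip (a point): middle of the roller's wooden grip bar, 96 mm above the roller's origin; x along the bar (and the axle), y across it, z up. The bar is 104 (x) x 28 (y) x 36 (z) mm, with flat upright sides to pinch across its 28 mm
- roller_axle (a joint): how far the wheel's axle is pushed up its two sprung guide posts, m: 0 unloaded, 0.010 solid. Pushing the grip down on a surface by q mm bears on it with about 6 + 2q N
- roller_wheel (a joint): turn of the wheel on its axle, rad, 0 at the start; 24 mm of travel per rad; free turning, no stops, sign by direction of rolling
- rest: plywood rest fixed to the bench: base 190 (x) x 80 (y) x 12 mm, two end posts 14 (x) x 56 (y) mm centred 80 mm either side along x. Saddles on the posts, 90 mm above the bench, carry the roller's bridge between lips 8 mm high, 40 mm apart (y): the roller hangs upright between the posts, x along the rest's x, wheel clear, origin 20 mm above the rest's. Origin: underside, middle
- fixture: dark steel fixture plate, 110 (x) x 250 (y) x 20 mm, fixed on the bench, with the sheet lying on it; origin under its middle, y along its length
- sheet (a point): middle of the sheet's top before rolling, 28 mm above the bench; axes as the fixture plate's. Bare aluminium, 70 (x) x 200 (y) x 3 mm on two strips of soft dark tape, scored across into eight bars 25 mm long in y: bar1 centred at y = -87.5 mm to bar8 at +87.5. Each starts 3 mm proud; about 9 N on it squashes its tape and it stays down, its top then 25 mm above the bench
- bar1 (a joint): how far bar 1 of the sheet has been bedded down, m: 0 as laid, 0.003 fully home; it does not come up again
- bar2 (a joint): how far bar 2 of the sheet has been bedded down, m: 0 as laid, 0.003 fully home; it does not come up again
- bar3 (a joint): how far bar 3 of the sheet has been bedded down, m: 0 as laid, 0.003 fully home; it does not come up again
- bar4 (a joint): how far bar 4 of the sheet has been bedded down, m: 0 as laid, 0.003 fully home; it does not come up again
- bar5 (a joint): how far bar 5 of the sheet has been bedded down, m: 0 as laid, 0.003 fully home; it does not come up again
- bar6 (a joint): how far bar 6 of the sheet has been bedded down, m: 0 as laid, 0.003 fully home; it does not come up again
- bar7 (a joint): how far bar 7 of the sheet has been bedded down, m: 0 as laid, 0.003 fully home; it does not come up again
- bar8 (a joint): how far bar 8 of the sheet has been bedded down, m: 0 as laid, 0.003 fully home; it does not come up again
- tape_roll: roll of dark soft mounting tape lying flat, 90 mm across, 19 high, near the fixture plate; bystander; origin under its middle
- steel_rule: steel rule 150 x 26 x 4 mm lying beside the fixture plate on the robot's side; bystander; origin under its middle
- scraper: wooden scraper block with a steel blade, 40 x 100 x 35 mm, lying near the roller's rest; bystander; origin under its middle
- oil_bottle: yellow squeeze bottle with a thin spout, 56 mm across, 165 high; bystander on the left; origin under its middle
- tool_holder: dark steel lathe tool holder block 57 x 120 x 68 mm with a tool bit; bystander on the right; origin under its middle
- chuck_key: T-shaped chuck key, 111 x 110 x 20 mm, lying flat; bystander on the right; origin at the T end, on the bench
- brush: small hand brush lying flat; bystander on the left; origin under its middle
Not all that is in view belongs to the job. Leave any green look-alike of the roller alone.

How it is judged:
By the outcome, as a careful person would: the job done as asked, in the order asked, and still so for the second after the job is handed in, with the robot touching nothing.
It also fails if it takes over 51 s, if anything falls off the work surface, if the arm or the gripper's body presses on something with over 40 N, if the wrist force passes 120 N, or if a joint passes its speed limit or range.

## Robot

A 7-joint arm with a two-finger parallel gripper is mounted at the origin on the work surface. World frame = base frame: x ahead of the robot, y to its left, z up, the work surface at z = 0. Lengths are in mm, angles in rad, forces in N, time in s.
With the tool pointing down it reaches from about 400 to 875 mm from the base axis. Payload 4.4 kg.
Tool frame: the origin (TCP) lies on the centre line of the jaws, within the pads' length; the fingertips stand 14 mm ahead of it and the grasp point (between the pads) lies 5 mm behind it; z points along the fingers, x is the direction in which the jaws open and shut, and the axes are right-handed (so a half turn about z gives the same grasp; the last joint's range is limited). The gripper opens to 85 mm and grips with 20 to 120 N. Pads are 22 mm wide; open, the fingers measure 114 mm over their backs; the gripper's body (76 mm by 85 mm) begins 54 mm behind the grasp point. The pads swing forward as they close: fully open they stand 13 mm farther back than shut.
Start: joints at [-1.283, 0.628, 0.038, 1.517, -0.027, 0.996, -0.02], TCP at [225.18, 609.764, 245.313] pointing down, gripper open.
Joint ranges: [-3.06, 3.06], [-0.37, 2.12], [-1.25, 1.32], [0.18, 2.47], [-1.1, 4.24], [0.23, 1.98], [-2.94, 2.94]. Speed limits (rad/s): [2.57, 2.57, 3.14, 3.14, 3.14, 3.14, 3.14].

## Interface

Orientations are given as [roll, pitch, yaw] about the fixed x, y, z axes, in that order (R = Rz(yaw) Ry(pitch) Rx(roll)).
In Python, from cell import ctrl gives the robot as it stands.
- The arm moves only by the tool send_rows, never from a script. Its argument "commands" is a list of rows, each a list of 5 numbers: the finger opening in mm, from 0 to 85.4, then the shift along the tool's x, y, z in mm, then the turn about the tool's z in degrees. In form: [[grip, x, y, z, roll], ...]. A call has 1 to 5 rows; each row is the pose to reach, as a shift and turn from the pose measured when the call began, along the tool's axes at that moment; what a row does not reach only later rows make up. A row lasts 1/10 s, in which the tool goes at most 50 mm and 8.59 degrees, less where a joint would pass 70% of its speed; a pose out of reach is approached as far as the arm can. A call with a gripper value outside its range is refused whole. The fingers move at their own pace and stop on an object; the grip force is fixed at half the most. Time passes only in rows, so rows that repeat a pose let the fingers close. It gives the time, the measured TCP pose, the force and the opening at its end, in the units of the state.
- ctrl.read_state(): the state, without advancing time (a new reading comes with each control period).
- ctrl.get_image(name): name is "side" or "top" or "wrist"; returns the picture (480x640x3 uint8, red, green, blue); there is no depth.
- ctrl.camera_params(name): a dict with "fx", "fy", "cx", "cy" (pixels), "cam_to_world" (4x4, takes a point from camera to world coordinates). Camera axes: x right, y down, z forward; pixel columns grow to the right and rows downward; lengths in mm; the calibration is good to about 2 mm. A picture is of the moment at which its call begins: read the wrist's pose just before it. camera_params takes no time and is no camera call; for the wrist camera it gives the pose at the moment of the call.
- ctrl.finish_job(): hands the job in, once; it reports no verdict.
The state is a dict: "clock": time; "qpos": joint angles; "qd": joint speeds; "tau": joint torques, N m; "eef_pos": TCP position; "tool_rot": TCP orientation; "force": force on the tool from outside, world axes, zero at the start; "torque": the same for the moment, N m; "width": finger opening in mm.
Only numpy, scipy, OpenCV 4.12 (cv2) and the standard library are available. Lean on these libraries where they do the work, as an engineer would, in place of code of your own. Each camera call takes 0.05 s, during which the arm holds its last target.

## Working session

There is one attempt and no reset: what is moved stays moved. The work goes in short steps, Python scripts to look and compute and a tool call to move; the robot and the scene stay as the last step left them, time stands still between calls to the robot, and variables do not carry over. Pictures are saved under pics/ and viewed, and the job is handed in when it is done.

Besides the shell and the picture viewer there is one more tool, called as name([rows], argument=value, ...), one row to a line, values as JSON. send_rows: Moves the arm, as the interface text tells. Its arguments: {"type":"object","properties":{"commands":{"type":"array"}},"required":["commands"]}

```bash
mkdir -p pics; ls
python3 - <<'E'
from cell import ctrl
import cv2
s=ctrl.read_state()
for k,v in s.items(): print(k,v)
for n in ("side","top","wrist"):
    p=ctrl.camera_params(n);print(n,p)
    cv2.imwrite(f"pics/{n}0.png",ctrl.get_image(n)[:,:,::-1])
E
```

```text
pics
clock 0.0
qpos [-1.28277879  0.62933112  0.0384287   1.5183846  -0.02701292  0.99628685
 -0.01997733]
qd [ 0.00024179 -0.00018813  0.00091629 -0.00149191  0.00039651  0.0014754
  0.0007477 ]
tau [ 1.33735241e-03 -5.63398790e+01  1.22744501e+00 -1.93454701e+01
  1.12884268e-02  1.00147512e-02 -2.12656670e-05]
eef_pos [224.96623654 609.18546162 244.39323374]
tool_rot [3.14158679e+00 1.89249644e-03 1.21700477e+00]
force [0.48761142 0.30001291 0.80884279]
torque [-0.03890242 -0.02602784 -0.00892836]
width 85.16439564495047
side {'fx': 504.10752733069023, 'fy': 504.10752733069023, 'cx': 316.8271191021469, 'cy': 234.8984904107538, 'cam_to_world': array([[ 9.97023878e-01, -4.92118635e-02,  5.93429013e-02,
         3.94674442e+02],
       [-7.69515491e-02, -5.88601780e-01,  8.04752387e-01,
        -1.02162816e+03],
       [-4.67402732e-03, -8.06923873e-01, -5.90636958e-01,
         8.52154720e+02],
       [ 0.00000000e+00,  0.00000000e+00,  0.00000000e+00,
         1.00000000e+00]])}
top {'fx': 538.4276040422474, 'fy': 538.4276040422474, 'cx': 324.6466943328223, 'cy': 233.44204532587526, 'cam_to_world': array([[ 1.02513016e-02, -9.90027914e-01,  1.40497833e-01,
         2.76396983e+02],
       [-9.99813186e-01, -1.24507006e-02, -1.47842469e-02,
        -2.06062273e+01],
       [ 1.63861136e-02, -1.40320028e-01, -9.89970598e-01,
         1.30728585e+03],
       [ 0.00000000e+00,  0.00000000e+00,  0.00000000e+00,
         1.00000000e+00]])}
wrist {'fx': 363.02308567451524, 'fy': 363.02308567451524, 'cx': 318.6883787275916, 'cy': 243.00035421159882, 'cam_to_world': array([[ 3.46605278e-01,  9.03151715e-01,  2.53341193e-01,
         1.59001684e+02],
       [ 9.38010263e-01, -3.33368086e-01, -9.48813275e-02,
         6.33357666e+02],
       [-1.23636492e-03,  2.70523008e-01, -9.62712716e-01,
         3.72931537e+02],
       [ 0.00000000e+00,  0.00000000e+00,  0.00000000e+00,
         1.00000000e+00]])}
```

View pics/top0.png

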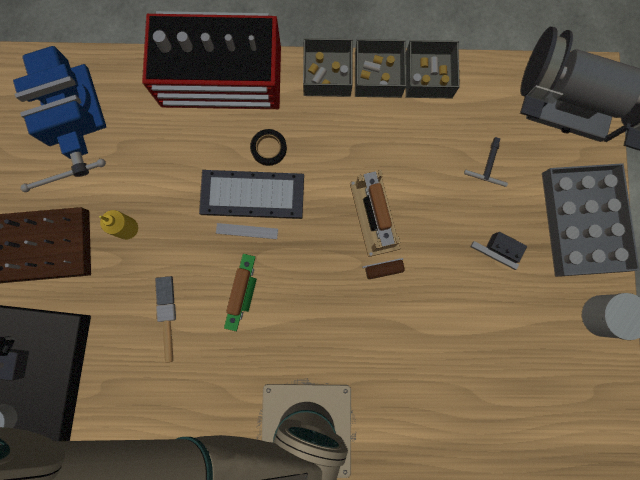

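View pics/side0.png

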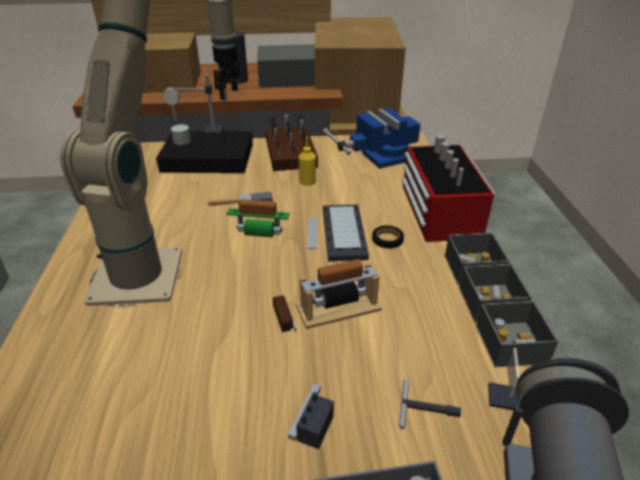

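View pics/wrist0.png

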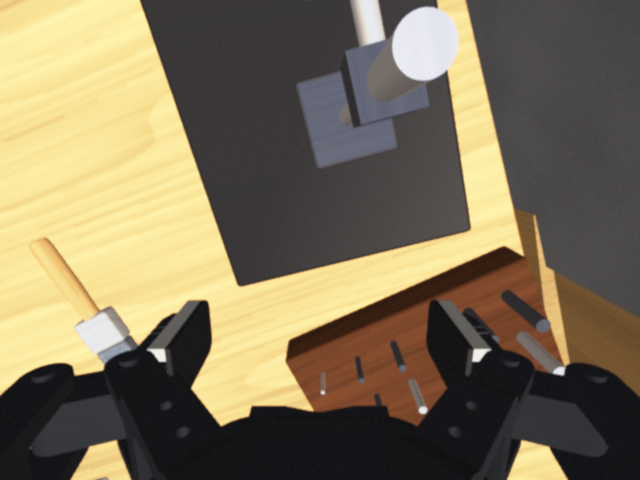

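The top view shows the roller in its rest at about (377,208), the fixture with the sheet at (252,194) and the green look-alike at (240,293). The scraper is at (385,269) and the rule at (247,231). The side view shows the roller at (340,285) and the fixture at (345,232). I'll zoom in on these.

Run:
```python
import cv2
t=cv2.imread("pics/top0.png");s=cv2.imread("pics/side0.png")
cv2.imwrite("pics/topc.png",cv2.resize(t[120:290,190:430],(792,561),interpolation=cv2.INTER_CUBIC))
cv2.imwrite("pics/sidec.png",cv2.resize(s[190:340,260:420],(640,600),interpolation=cv2.INTER_CUBIC))
```

```text
(no output)
```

View pics/topc.png

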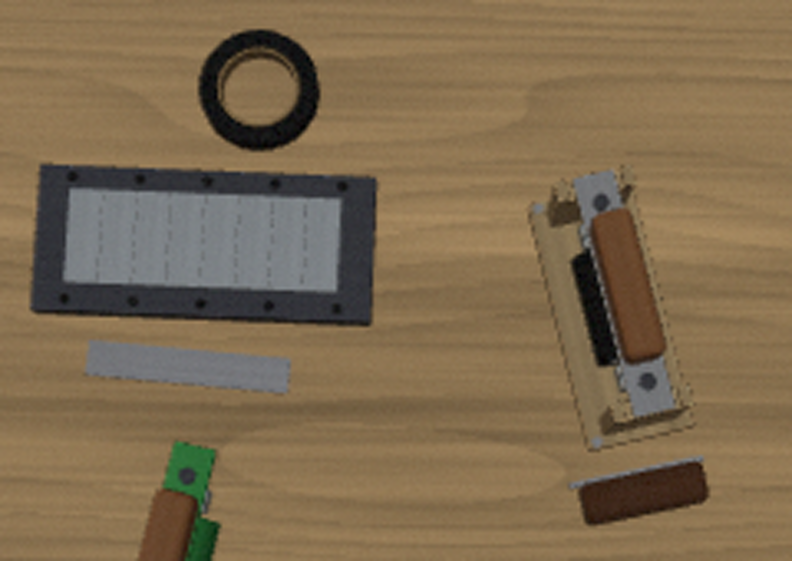

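View pics/sidec.png

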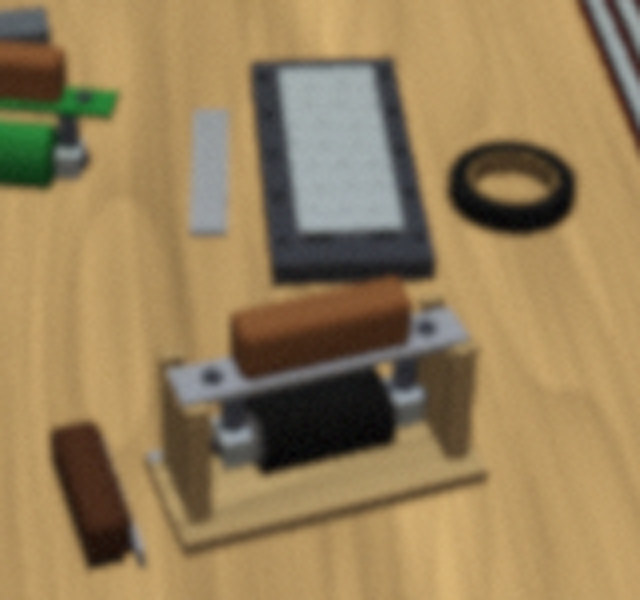

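```bash
cat > h.py <<'E'
import numpy as np, cv2
from cell import ctrl
def ray(cam,uv):
    p=cam if isinstance(cam,dict) else ctrl.camera_params(cam)
    T=p["cam_to_world"]; d=np.array([(uv[0]-p["cx"])/p["fx"],(uv[1]-p["cy"])/p["fy"],1.])
    d=T[:3,:3]@d; return T[:3,3],d/np.linalg.norm(d)
def plane(cam,uv,z):
    o,d=ray(cam,uv); return o+d*(z-o[2])/d[2]
def tri(rs):
    A=0;b=0
    for o,d in rs:
        M=np.eye(3)-np.outer(d,d);A=A+M;b=b+M@o
    x=np.linalg.solve(A,b); return x,[np.linalg.norm((np.eye(3)-np.outer(d,d))@(x-o)) for o,d in rs]
def proj(cam,X):
    p=cam if isinstance(cam,dict) else ctrl.camera_params(cam)
    T=p["cam_to_world"]; c=T[:3,:3].T@(np.asarray(X,float)-T[:3,3]); return np.array([p["fx"]*c[0]/c[2]+p["cx"],p["fy"]*c[1]/c[2]+p["cy"]])
E
python3 - <<'E'
from h import *
np.set_printoptions(precision=1,suppress=True)
tc=lambda u,v:(190+(u+.5)/3.3-.5,120+(v+.5)/3.3-.5)
sc=lambda u,v:(260+(u+.5)/4-.5,190+(v+.5)/4-.5)
B=[]
for a,b in (((600,202),(427,328)),((648,381),(212,376))):
    x,e=tri([ray("top",tc(*a)),ray("side",sc(*b))]);print("bolt",x,e);B.append(x)
d=B[0]-B[1];print("mid",(B[0]+B[1])/2,np.degrees(np.arctan2(d[1],d[0])),np.linalg.norm(d))
def box(cam,f,cs,z,n):
    P=np.array([plane(cam,f(*c),z) for c in cs]);print(n,cam,"ctr",P.mean(0),"edges",[np.round(np.linalg.norm(P[i]-P[i-1]),1) for i in range(4)])
    for i in range(4):
        e=P[i]-P[i-1];print("   ang",np.degrees(np.arctan2(e[1],e[0])).round(1),end="")
    print()
box("top",tc,[(40,164),(376,179),(371,324),(32,311)],20,"fix")
box("top",tc,[(69,188),(341,198),(337,292),(63,282)],28,"sheet")
box("side",sc,[(278,68),(374,64),(403,231),(299,234)],28,"sheet")
box("top",tc,[(590,215),(630,207),(665,353),(626,362)],134,"grip")
for n,a,b in (("farL corner sheet (+y+x)",(69,188),(374,64)),("(+y-x)",(63,282),(278,68)),("(-y,+x)",(341,198),(403,231)),("(-y-x)",(337,292),(299,234))):
    print(n,tri([ray("top",tc(*a)),ray("side",sc(*b))]))
E
```

```text
bolt [ 572.6 -145.4   97.1] [np.float64(0.6669448347768566), np.float64(0.6669448347766896)]
bolt [ 446.4 -178.1   98.5] [np.float64(0.47570737719400813), np.float64(0.4757073771939925)]
mid [ 509.5 -161.7   97.8] 14.49716266463167 130.43467572947256
fix top ctr [554.8 138.7  20. ] edges [np.float64(110.7), np.float64(249.3), np.float64(109.3), np.float64(248.5)]
   ang -0.6   ang -91.8   ang 179.0   ang 88.5
sheet top ctr [556.2 139.5  28. ] edges [np.float64(70.4), np.float64(200.1), np.float64(70.5), np.float64(200.1)]
   ang -1.3   ang -91.3   ang 178.7   ang 88.6
sheet side ctr [557.9 138.7  28. ] edges [np.float64(203.6), np.float64(72.4), np.float64(205.6), np.float64(69.7)]
   ang 88.4   ang -0.5   ang -92.3   ang 177.9
grip top ctr [ 506.8 -160.1  134. ] edges [np.float64(103.1), np.float64(27.8), np.float64(102.4), np.float64(27.0)]
   ang 13.5   ang -77.7   ang -167.0   ang 103.8
farL corner sheet (+y+x) (array([595.5, 238.6,  28.9]), [np.float64(1.8604394018720898), np.float64(1.860439401871762)])
(+y-x) (array([524.2, 240.2,  28.5]), [np.float64(0.9223005635272555), np.float64(0.9223005635275835)])
(-y,+x) (array([589.8,  38.8,  25.2]), [np.float64(0.05572044645713834), np.float64(0.05572044645715324)])
(-y-x) (array([519.5,  40.4,  25.8]), [np.float64(0.42826567671343724), np.float64(0.4282656767134508)])
```

```bash
cat >> h.py <<'E'
from scipy.spatial.transform import Rotation as Ro
def to(x,y,z,yaw):
    s=ctrl.read_state();R=Ro.from_euler('xyz',s["tool_rot"]).as_matrix()
    d=R.T@(np.array([x,y,z])-s["eef_pos"])
    cy=np.degrees(np.arctan2(R[1,0],R[0,0]))
    t=-((yaw-cy+180)%360-180)
    print("clk",round(s["clock"],2),"pos",s["eef_pos"].round(1),"yaw %.2f"%cy,"tilt",np.degrees([np.arcsin(R[0,2]),np.arcsin(R[1,2])]).round(2),"F",s["force"].round(1),"w %.1f"%s["width"],"j",s["qpos"].round(2))
    print("cmd",d.round(1),"turn %.2f"%t,"dist %.0f"%np.linalg.norm(d))
E
python3 -c "
from h import *
to(470,230,260,88)"
```

```text
clk 0.15 pos [225.  609.3 244.6] yaw 69.73 tilt [-0.03 -0.08] F [ 0.2  0.5 -0.9] w 85.4 j [-1.28  0.63  0.04  1.52 -0.03  1.   -0.02]
cmd [-271.   361.3  -15. ] turn -18.27 dist 452
```

send_rows([
  [85, -24, 32, -6, -3],
  [85, -54, 72, -10, -6],
  [85, -84, 112, -15, -9],
  [85, -114, 152, -15, -12],
  [85, -144, 192, -15, -15],
])

```text
clock: 0.65
eef_pos: [355.8, 406.3, 259.9]
tool_rot: [-3.141, 0.001, 1.481]
force: [0.2, 0.5, -0.1]
width: 85.2
```

```bash
python3 -c "
from h import *
to(470,230,260,88);to(500,-150,230,104)"
```

```text
clk 0.65 pos [355.8 406.3 259.9] yaw 84.87 tilt [-0.01 -0.08] F [ 0.2  0.5 -0.1] w 85.2 j [-0.88  0.45 -0.03  1.81  0.02  0.88  0.56]
cmd [-1.654e+02  1.295e+02  1.000e-01] turn -3.13 dist 210
clk 0.65 pos [355.8 406.3 259.9] yaw 84.87 tilt [-0.01 -0.08] F [ 0.2  0.5 -0.1] w 85.2 j [-0.88  0.45 -0.03  1.81  0.02  0.88  0.56]
cmd [-541.1  193.4   30.6] turn -19.13 dist 575
```

send_rows([
  [85, -40, 28, 0, -2],
  [85, -80, 56, 0, -4],
  [85, -124, 80, 0, -6],
  [85, -170, 100, 0, -8],
  [85, -216, 118, 0, -10],
])

```text
clock: 1.15
eef_pos: [454.6, 178.6, 260.1]
tool_rot: [-3.142, 0.001, 1.657]
force: [1.5, -1.0, -0.4]
width: 84.9
```

```bash
python3 -c "
from h import *
to(505,-160,215,104)"
```

```text
clk 1.15 pos [454.6 178.6 260.1] yaw 94.95 tilt [ 0.   -0.08] F [ 1.5 -1.  -0.4] w 84.9 j [-0.4   0.38 -0.04  1.94  0.02  0.83  1.2 ]
cmd [-341.6   21.    45.6] turn -9.05 dist 345
```

send_rows([
  [85, -40, 3, 0, 0],
  [85, -40, 3, 0, 0],
])

```text
clock: 1.35
eef_pos: [461.9, 131.6, 260.0]
tool_rot: [-3.141, 0.005, 1.646]
force: [-0.6, 0.3, -0.5]
width: 85.0
```

```bash
python3 -c "
from h import *
import pickle
to(505,-160,215,104)
p=ctrl.camera_params('wrist')
cv2.imwrite('pics/w1.png',ctrl.get_image('wrist')[:,:,::-1]);pickle.dump(p,open('w1.pkl','wb'))"
```

```text
clk 1.35 pos [461.9 131.6 260. ] yaw 94.32 tilt [-0.02 -0.31] F [-0.6  0.3 -0.5] w 85.0 j [-0.32  0.37 -0.03  1.96  0.02  0.82  1.29]
cmd [-293.8   21.    46.5] turn -9.68 dist 298
```

View pics/w1.png

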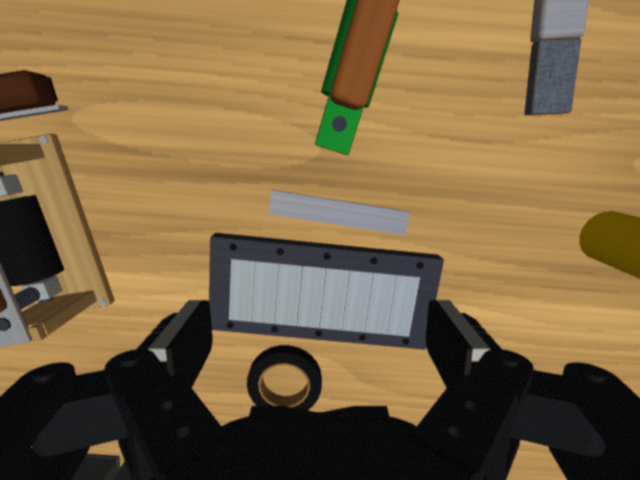

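The wrist view shows the sheet with corners at about (231,259), (420,277), (416,337) and (229,319). The rest is at the left. I'll use these corners as a cross-check on the sheet pose.

Run:
```python
from h import *
import pickle
np.set_printoptions(precision=1,suppress=True)
p=pickle.load(open('w1.pkl','rb'))
im=cv2.imread('pics/w1.png').astype(int)
t=cv2.imread('pics/top0.png').astype(int)
def comp(im,box,pred,z,cam,n):
    x0,y0,x1,y1=box
    m=np.zeros(im.shape[:2],np.uint8); m[y0:y1,x0:x1]=pred(im)[y0:y1,x0:x1]*255
    m=cv2.morphologyEx(m,cv2.MORPH_CLOSE,np.ones((7,7)))
    c=max(cv2.findContours(m,0,2)[0],key=cv2.contourArea)
    r=cv2.minAreaRect(c);P=np.array([plane(cam,q,z) for q in cv2.boxPoints(r)])
    L=[np.linalg.norm(P[i]-P[i-1]) for i in range(4)]
    i=int(np.argmax(L));e=P[i]-P[i-1]
    print(n,cv2.boxPoints(r).round(0).tolist(),P.mean(0),np.array(L),"ang %.1f"%(np.degrees(np.arctan2(e[1],e[0]))%180))
g=lambda im:(im.min(2)>130)
comp(im,(215,245,435,345),g,28,p,"sheet wrist")
comp(t,(205,175,300,214),lambda im:im.min(2)>95,28,"top","sheet top")
dark=lambda im:(im.max(2)<90)|(im.max(2)-im.min(2)<25)
comp(im,(205,225,450,352),dark,20,p,"fix wrist(incl sides)")
comp(t,(195,160,310,221),dark,20,"top","fix top")
br=lambda im:(im[:,:,2]-im[:,:,0]>45)&(im[:,:,2]<150)&(im[:,:,1]<0.62*im[:,:,2])
comp(t,(360,175,400,236),br,134,"top","grip top")
```

```text
sheet wrist [[226.0, 318.0], [231.0, 259.0], [419.0, 277.0], [413.0, 336.0]] [554.3 141.8  28. ] [207.8  68.9 198.1  69.9] ang 88.5
sheet top [[209.0, 205.0], [210.0, 177.0], [293.0, 180.0], [291.0, 208.0]] [556.2 140.2  28. ] [199.1  69.5 200.6  69.6] ang 88.6
fix wrist(incl sides) [[205.0, 351.0], [205.0, 233.0], [449.0, 233.0], [449.0, 351.0]] [553.2 146.4  20. ] [280.5 140.6 255.2 140.2] ang 94.5
fix top [[199.0, 215.0], [201.0, 157.0], [304.0, 161.0], [302.0, 219.0]] [569.9 139.5  20. ] [249.8 143.9 253.6 144.1] ang 88.6
grip top [[385.0, 227.0], [385.0, 227.0], [385.0, 227.0], [385.0, 227.0]] [ 459.  -171.3  134. ] [0. 0. 0. 0.] ang 0.0
```

send_rows([
  [85, -45, 4, 5, -2],
  [85, -90, 7, 14, -4],
  [85, -135, 10, 23, -6],
  [85, -180, 14, 32, -8],
  [85, -225, 17, 40, -10],
])

```text
clock: 1.9
eef_pos: [496.9, -87.3, 220.2]
tool_rot: [-3.141, 0.002, 1.829]
force: [0.7, -1.1, 0.5]
width: 84.7
```

```bash
python3 -c "
from h import *
to(508,-161,215,104)"
```

```text
clk 1.9 pos [496.9 -87.3 220.2] yaw 104.80 tilt [ 0.01 -0.1 ] F [ 0.7 -1.1  0.5] w 84.7 j [ 0.15  0.46 -0.05  1.95  0.03  0.74  1.91]
cmd [-74.1  -8.1   5.3] turn 0.80 dist 75
```

send_rows([
  [85, -38, -4, 2, 0.4],
  [85, -68, -8, 5, 0.8],
  [85, -74, -8, 5, 0.8],
  [85, -74, -8, 5, 0.8],
])

```text
clock: 2.3
eef_pos: [508.5, -160.4, 215.0]
tool_rot: [-3.141, 0.001, 1.815]
force: [-0.9, 0.4, -1.0]
width: 85.0
```

```bash
python3 -c "
from h import *
import pickle
to(508,-161,215,104)
p=ctrl.camera_params('wrist')
cv2.imwrite('pics/w2.png',ctrl.get_image('wrist')[:,:,::-1]);pickle.dump(p,open('w2.pkl','wb'))"
```

```text
clk 2.3 pos [ 508.5 -160.4  215. ] yaw 103.98 tilt [ 0.   -0.05] F [-0.9  0.4 -1. ] w 85.0 j [ 0.28  0.5  -0.04  1.88  0.03  0.76  2.04]
cmd [-0.5 -0.6  0. ] turn -0.02 dist 1
```

View pics/w2.png

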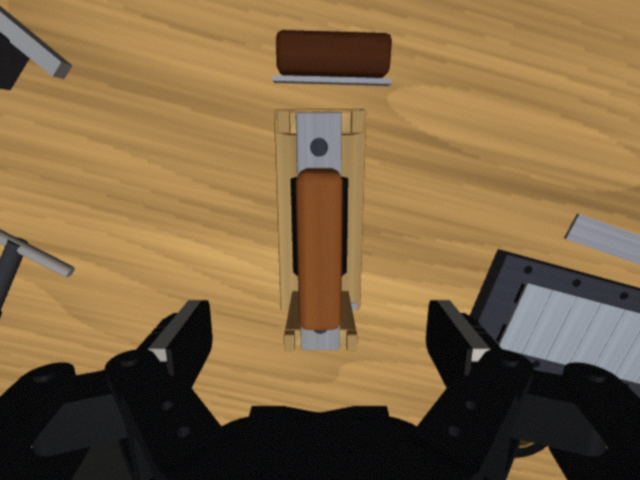

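The wrist view shows the grip bar centred on column 320 and upright, with edges at columns 299 and 341. The bolt is at (319,147), so the lateral position and yaw look right. Next I'll check the position along the bar and its height.

Run:
```python
from h import *
import pickle
np.set_printoptions(precision=1,suppress=True)
p=pickle.load(open('w2.pkl','rb'))
tc=lambda u,v:(190+(u+.5)/3.3-.5,120+(v+.5)/3.3-.5)
sc=lambda u,v:(260+(u+.5)/4-.5,190+(v+.5)/4-.5)
rs=[ray(p,(319,147)),ray("top",tc(648,381)),ray("side",sc(212,376))]
b,e=tri(rs);print("near bolt",b,np.array(e)); print(tri(rs[:2]))
a=np.radians(14);print("roller ctr",b+65*np.array([np.cos(a),np.sin(a),0]))
# symmetry: midlines of grip edges
for uv in ((299,190),(342,190),(299,300),(341,300)): print(plane(p,uv,134))
for uv in ((299,176),(342,176)): print(uv,plane(p,uv,134))
to(508,-161,115,104)
```

```text
near bolt [ 445.6 -177.    98.1] [2.1 1.2 1.3]
(array([ 443.6, -175.8,  115.6]), [np.float64(0.1164170866928594), np.float64(0.11641708669295521)])
roller ctr [ 508.6 -161.3   98.1]
[ 469.4 -181.1  134. ]
[ 463.4 -157.1  134. ]
[ 536.4 -165.5  134. ]
[ 530.1 -139.9  134. ]
(299, 176) [ 461.6 -182.9  134. ]
(342, 176) [ 455.7 -159.2  134. ]
clk 2.35 pos [ 508.4 -159.   215.1] yaw 104.10 tilt [-0. -0.] F [0.4 1.1 0.6] w 84.9 j [ 0.3  0.5 -0.   1.9  0.   0.8  2. ]
cmd [ -1.8  -0.9 100.1] turn 0.10 dist 100
```

send_rows([
  [85, -1, -1, 25, 0],
  [85, -1, -1, 55, 0],
  [85, -1, -1, 80, 0],
  [85, -1, -1, 95, 0],
  [85, -1, -1, 98, 0],
])

```text
clock: 2.85
eef_pos: [506.9, -156.9, 115.6]
tool_rot: [-3.139, -0.003, 1.821]
force: [-0.2, -0.7, 0.0]
width: 84.6
```

send_rows([
  [60, 0, 0, 0, 0],
  [45, 0, 0, 0, 0],
  [35, 0, 0, 0, 0],
  [30, 0, 0, 0, 0],
  [28, 0, 0, 0, 0],
])

```text
clock: 3.35
eef_pos: [508.1, -158.4, 116.7]
tool_rot: [-3.142, -0.0, 1.82]
force: [1.2, -3.2, 1.9]
width: 27.7
```

```bash
python3 -c "
from h import *
to(508,-160,116,104)
p=ctrl.camera_params('wrist')
cv2.imwrite('pics/w3.png',ctrl.get_image('wrist')[:,:,::-1])"
```

```text
clk 3.35 pos [ 508.1 -158.4  116.7] yaw 104.27 tilt [-0.    0.01] F [ 1.2 -3.2  1.9] w 27.7 j [ 0.27  0.65 -0.03  1.96  0.04  0.53  2.03]
cmd [-1.5 -0.5  0.7] turn 0.27 dist 2
```

View pics/w3.png

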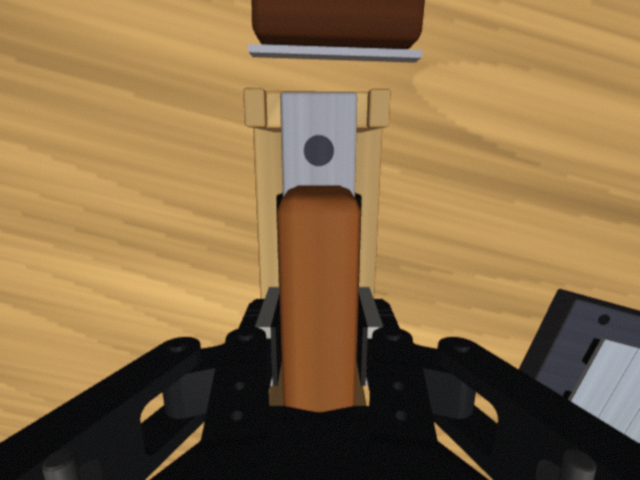

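The pads are closed on the bar at 27.7 mm, centred, with the bridge still between the lips. I'll tighten the grip and lift.

send_rows([
  [15, 0, 0, 0, 0],
  [15, 0, 0, 0, 0],
  [15, 0, 0, 0, 0],
])

```text
clock: 3.7
eef_pos: [508.1, -158.4, 116.8]
tool_rot: [-3.141, -0.0, 1.82]
force: [-0.2, -1.6, 4.4]
width: 27.2
```

send_rows([
  [15, 0, 0, -6, 0],
  [15, 0, 0, -18, 0],
  [15, 0, 0, -38, 0],
  [15, 0, 0, -62, 0],
  [15, 0, 0, -80, 0],
])

```text
clock: 4.2
eef_pos: [507.7, -157.9, 198.1]
tool_rot: [-3.141, -0.001, 1.82]
force: [1.3, 0.3, -5.7]
width: 26.9
```

```bash
python3 -c "
from h import *
to(555,40,180,88.6)
cv2.imwrite('pics/w4.png',ctrl.get_image('wrist')[:,:,::-1])
cv2.imwrite('pics/s4.png',cv2.resize(ctrl.get_image('side')[150:350,240:450,::-1],(630,600)))"
```

```text
clk 4.2 pos [ 507.7 -157.9  198.1] yaw 104.28 tilt [-0.04  0.04] F [ 1.3  0.3 -5.7] w 26.9 j [ 0.28  0.52 -0.04  1.9   0.03  0.72  2.04]
cmd [180.1  94.7  18.2] turn 15.68 dist 204
```

View pics/w4.png

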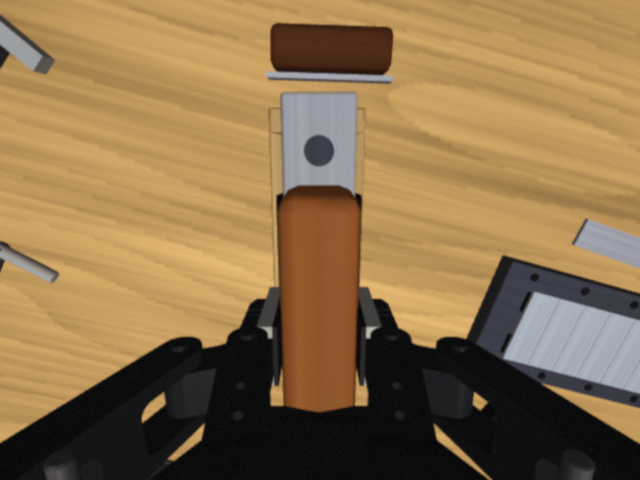

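View pics/s4.png

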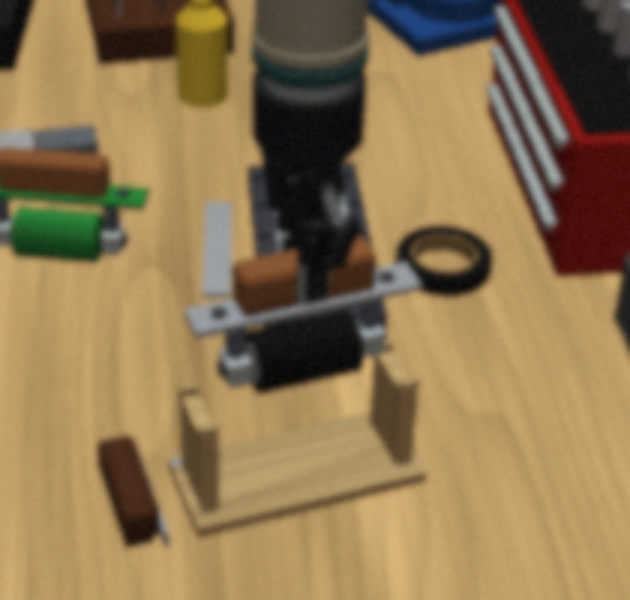

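The roller is held level and came clear of the rest. The measured weight is 5.7 N, and the hanging TCP was (508.1, -158.4, 116.8) at yaw 104.28. Next I go over the bar 1 end of the sheet.

```bash
cat >> h.py <<'E'
C=np.array([555.5,141.0]);FY=-1.4
U=np.array([np.sin(np.radians(1.4)),np.cos(np.radians(1.4))])
def S(s,z):
    x,y=C+s*U; to(x,y,z,90+FY)
E
python3 -c "
from h import *
S(-90,175)"
```

```text
clk 4.3 pos [ 509.4 -158.4  199.2] yaw 104.27 tilt [ 0.24 -0.03] F [ 0.6 -0.2 -6.5] w 26.8 j [ 0.28  0.52 -0.04  1.9   0.03  0.72  2.04]
cmd [192.2  94.1  24.2] turn 15.67 dist 215
```

send_rows([
  [15, 20, 10, 0, 2],
  [15, 55, 27, 0, 5],
  [15, 95, 46, 0, 8],
  [15, 135, 66, 4, 11],
  [15, 165, 80, 10, 14],
])

```text
clock: 4.8
eef_pos: [545.9, 25.2, 188.3]
tool_rot: [3.138, -0.001, 1.576]
force: [-0.4, 0.4, -5.4]
width: 27.3
```

```bash
python3 -c "
from h import *
S(-90,150)"
```

```text
clk 4.8 pos [545.9  25.2 188.3] yaw 90.31 tilt [0.18 0.07] F [-0.4  0.4 -5.4] w 27.3 j [-0.12  0.55  0.04  1.87 -0.03  0.71  1.51]
cmd [25.8  7.4 38.4] turn 1.71 dist 47
```

send_rows([
  [15, 14, 4, 12, 1],
  [15, 26, 7.5, 26, 1.7],
  [15, 26, 7.5, 38, 1.7],
  [15, 26, 7.5, 38, 1.7],
  [15, 26, 7.5, 38, 1.7],
])

```text
clock: 5.3
eef_pos: [552.8, 49.0, 149.8]
tool_rot: [3.14, 0.0, 1.544]
force: [0.6, -0.8, -5.7]
width: 27.4
```

```bash
python3 -c "
from h import *
S(-90,130)
for n in ('top','side','wrist'): cv2.imwrite('pics/%s5.png'%n,ctrl.get_image(n)[:,:,::-1])
t=cv2.imread('pics/top5.png');s=cv2.imread('pics/side5.png')
cv2.imwrite('pics/c5.png',np.hstack([cv2.resize(t[130:260,190:330],(400,371)),cv2.resize(s[180:300,260:420],(400,371))]))"
```

```text
clk 5.3 pos [552.8  49.  149.8] yaw 88.47 tilt [ 0.08 -0.01] F [ 0.6 -0.8 -5.7] w 27.4 j [-0.17  0.62  0.05  1.88 -0.04  0.64  1.45]
cmd [ 2.1  0.5 19.8] turn -0.13 dist 20
```

View pics/c5.png

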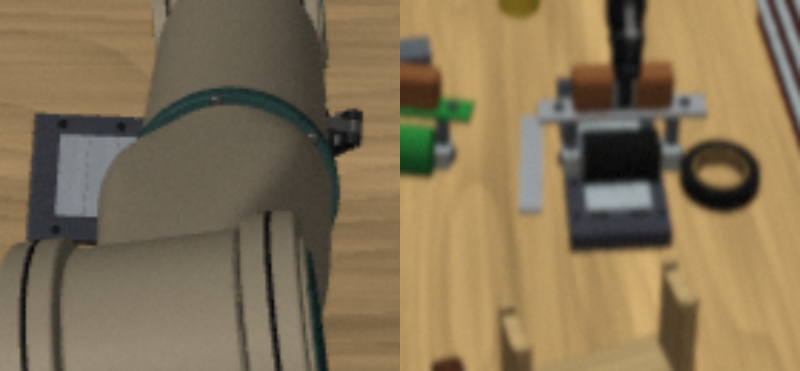

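View pics/wrist5.png

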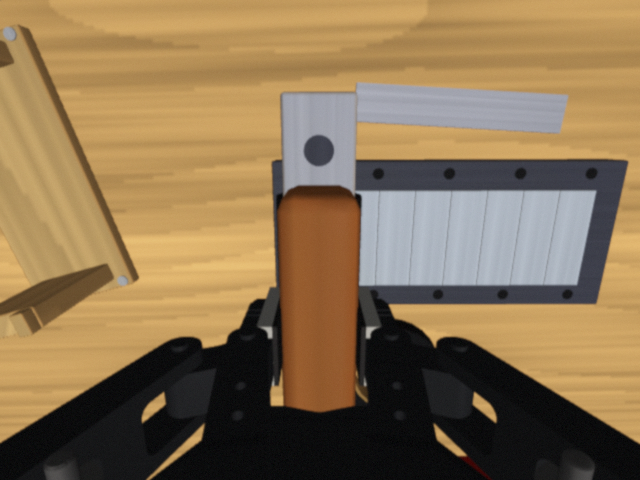

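In the wrist view the far sheet edges are at rows 191 and 286, parallel to the image rows, and the sheet's end is near (594,191)/(577,286). I'll compute the sheet's place relative to the tool.

Run:
```python
from h import *
np.set_printoptions(precision=1,suppress=True)
p=ctrl.camera_params('wrist')
P={k:plane(p,k,28) for k in ((400,191),(594,191),(577,286),(400,286))}
for k in P: print(k,P[k])
s=ctrl.read_state()['eef_pos']
e=P[(594,191)]-P[(400,191)];print("ang",np.degrees(np.arctan2(e[1],e[0])))
e=P[(577,286)]-P[(400,286)];print("ang",np.degrees(np.arctan2(e[1],e[0])))
end=(P[(594,191)]+P[(577,286)])/2; print("end ctr",end,"-> centre",end[:2]-100*U)
print("plate near end", plane(p,(274,185),20)[:2], "plate far", plane(p,(625,161),20)[:2])
S(-90,130)
```

```text
(400, 191) [518.8 107.3  28. ]
(594, 191) [522.4 241.5  28. ]
(577, 286) [593.2 241.7  28. ]
(400, 286) [589.6 109.8  28. ]
ang 88.47472109864175
ang 88.45955325469168
end ctr [557.8 241.6  28. ] -> centre [555.3 141.6]
plate near end [513.3  19.5] plate far [503.2 265.4]
clk 5.45 pos [553.8  49.8 151. ] yaw 88.49 tilt [0.2 0.1] F [ 0.4  0.3 -6.3] w 27.2 j [-0.2  0.6  0.   1.9 -0.   0.6  1.4]
cmd [ 1.2 -0.6 21. ] turn -0.11 dist 21
```

send_rows([
  [15, 1, -0.5, 8, 0],
  [15, 1, -0.5, 16, 0],
  [15, 1, -0.5, 20, 0],
  [15, 1, -0.5, 23, 0],
  [15, 1, -0.5, 24, 0],
])

```text
clock: 5.95
eef_pos: [553.2, 50.9, 126.4]
tool_rot: [3.138, -0.001, 1.545]
force: [-1.2, -0.5, -5.3]
width: 27.2
```

```bash
python3 -c "
from h import *
S(-90,119)"
```

```text
clk 5.95 pos [553.2  50.9 126.4] yaw 88.50 tilt [0.19 0.05] F [-1.2 -0.5 -5.3] w 27.2 j [-0.17  0.66  0.04  1.9  -0.05  0.59  1.45]
cmd [0.1 0.1 7.4] turn -0.10 dist 7
```

send_rows([
  [15, 0, 0, 1, 0],
  [15, 0, 0, 2, 0],
  [15, 0, 0, 3, 0],
  [15, 0, 0, 4, 0],
  [15, 0, 0, 5, 0],
])

```text
clock: 6.45
eef_pos: [553.5, 50.9, 122.1]
tool_rot: [3.137, -0.001, 1.545]
force: [-1.7, 0.2, 4.7]
width: 27.0
```

send_rows([
  [15, 0, 0, 1, 0],
  [15, 0, 0, 2, 0],
  [15, 0, 0, 2, 0],
])

```text
clock: 6.75
eef_pos: [553.6, 51.0, 120.2]
tool_rot: [3.137, -0.001, 1.545]
force: [-1.8, -0.1, 4.0]
width: 26.8
```

```bash
python3 -c "
from h import *
S(-90,117)"
```

```text
clk 6.75 pos [553.6  51.  120.2] yaw 88.49 tilt [0.26 0.06] F [-1.8 -0.1  4. ] w 26.8 j [-0.17  0.67  0.04  1.9  -0.05  0.57  1.45]
cmd [ 0.1 -0.3  3.2] turn -0.11 dist 3
```

send_rows([
  [15, 0, 0, 1, 0],
  [15, 0, 0, 2, 0],
  [15, 0, 0, 3, 0],
  [15, 0, 0, 4, 0],
  [15, 0, 0, 4.5, 0],
])

```text
clock: 7.25
eef_pos: [553.7, 51.0, 116.3]
tool_rot: [3.137, -0.001, 1.544]
force: [-3.0, -1.0, 11.4]
width: 27.4
```

```bash
python3 -c "
from h import *
S(-96,116);S(96,116)"
```

```text
clk 7.25 pos [553.7  51.  116.3] yaw 88.49 tilt [0.27 0.06] F [-3.  -1.  11.4] w 27.4 j [-0.17  0.67  0.04  1.9  -0.05  0.56  1.45]
cmd [-6.  -0.4  0.2] turn -0.11 dist 6
clk 7.25 pos [553.7  51.  116.3] yaw 88.49 tilt [0.27 0.06] F [-3.  -1.  11.4] w 27.4 j [-0.17  0.67  0.04  1.9  -0.05  0.56  1.45]
cmd [186.   -0.7   0.5] turn -0.11 dist 186
```

send_rows([
  [15, -2, 0, 0.5, 0],
  [15, -5, 0, 0.5, 0],
  [15, -5, 0, 0.5, 0],
  [15, -2, 0, 0.6, 0],
  [15, 2, 0, 0.6, 0],
])

```text
clock: 7.75
eef_pos: [553.7, 52.5, 116.4]
tool_rot: [3.137, -0.001, 1.544]
force: [-3.7, -0.8, 11.9]
width: 27.1
```

send_rows([
  [15, 5, 0, 0.6, 0],
  [15, 10, 0, 0.6, 0],
  [15, 15, 0, 0.6, 0],
  [15, 20, 0, 0.6, 0],
  [15, 25, 0, 0.6, 0],
])

```text
clock: 8.25
eef_pos: [554.4, 77.6, 116.5]
tool_rot: [3.137, -0.001, 1.544]
force: [-4.1, -1.0, 11.6]
width: 27.3
```

```bash
python3 -c "
from h import *
S(96,116)"
```

```text
clk 8.25 pos [554.4  77.6 116.5] yaw 88.44 tilt [0.29 0.04] F [-4.1 -1.  11.6] w 27.3 j [-0.22  0.68  0.05  1.89 -0.05  0.57  1.41]
cmd [159.4  -0.9   0.7] turn -0.16 dist 159
```

send_rows([
  [15, 5, 0, 0.7, 0],
  [15, 10, 0, 0.7, 0],
  [15, 15, 0, 0.7, 0],
  [15, 20, 0, 0.7, 0],
  [15, 25, 0, 0.7, 0],
])

```text
clock: 8.75
eef_pos: [555.1, 102.6, 116.6]
tool_rot: [3.136, -0.001, 1.543]
force: [-3.5, -0.3, 10.9]
width: 27.3
```

send_rows([
  [15, 5, 0, 0.8, 0],
  [15, 10, 0, 0.8, 0],
  [15, 15, 0, 0.8, 0],
  [15, 20, 0, 0.8, 0],
  [15, 25, 0, 0.8, 0],
])

```text
clock: 9.25
eef_pos: [555.8, 127.9, 116.5]
tool_rot: [3.136, -0.001, 1.543]
force: [-3.4, -1.1, 10.6]
width: 27.4
```

```bash
python3 -c "
from h import *
S(96,116)
cv2.imwrite('pics/w6.png',ctrl.get_image('wrist')[:,:,::-1])"
```

```text
clk 9.25 pos [555.8 127.9 116.5] yaw 88.42 tilt [0.31 0.06] F [-3.4 -1.1 10.6] w 27.4 j [-0.31  0.69  0.06  1.86 -0.06  0.59  1.33]
cmd [109.1  -1.    0.7] turn -0.18 dist 109
```

View pics/w6.png

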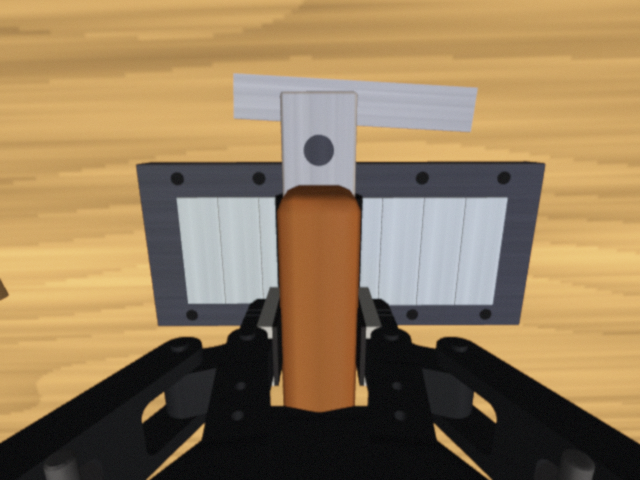

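Halfway, the wrist view shows the roller square across the sheet, with rolled bars at left (180–275) and unrolled bars at right (362–507). The force is steady, so I continue.

send_rows([
  [15, 5, 0, 0.9, 0],
  [15, 10, 0, 0.9, 0],
  [15, 15, 0, 0.9, 0],
  [15, 20, 0, 0.9, 0],
  [15, 25, 0, 0.9, 0],
])

```text
clock: 9.8
eef_pos: [556.5, 154.7, 116.5]
tool_rot: [3.136, -0.003, 1.544]
force: [-3.3, -1.2, 11.0]
width: 27.2
```

send_rows([
  [15, 5, 0, 0.9, 0],
  [15, 10, 0, 0.9, 0],
  [15, 15, 0, 0.9, 0],
  [15, 20, 0, 0.9, 0],
  [15, 25, 0, 0.9, 0],
])

```text
clock: 10.3
eef_pos: [557.2, 180.2, 116.5]
tool_rot: [3.136, -0.003, 1.544]
force: [-2.5, -1.3, 10.8]
width: 27.1
```

send_rows([
  [15, 5, 0, 0.9, 0],
  [15, 10, 0, 0.9, 0],
  [15, 15, 0, 0.9, 0],
  [15, 20, 0, 0.9, 0],
  [15, 25, 0, 0.9, 0],
])

```text
clock: 10.8
eef_pos: [557.8, 205.6, 116.5]
tool_rot: [3.136, -0.004, 1.545]
force: [-3.7, -5.0, 10.5]
width: 27.1
```

```bash
python3 -c "
from h import *
S(96,116)"
```

```text
clk 10.8 pos [557.8 205.6 116.5] yaw 88.50 tilt [0.35 0.2 ] F [-3.7 -5.  10.5] w 27.1 j [-0.44  0.71  0.07  1.8  -0.08  0.63  1.22]
cmd [31.4 -0.8  0.7] turn -0.10 dist 31
```

send_rows([
  [15, 5, 0, 0.9, 0],
  [15, 10, 0, 0.9, 0],
  [15, 15, 0, 0.9, 0],
  [15, 20, 0, 0.9, 0],
  [15, 25, 0, 0.9, 0],
])

```text
clock: 11.3
eef_pos: [558.5, 231.3, 116.6]
tool_rot: [3.135, -0.005, 1.545]
force: [-3.8, -1.2, 10.3]
width: 26.7
```

send_rows([
  [15, 4, 0, 0.9, 0],
  [15, 5.5, 0, 0.9, 0],
  [15, 5.5, 0, 0.9, 0],
])

```text
clock: 11.6
eef_pos: [558.7, 238.3, 116.7]
tool_rot: [3.135, -0.006, 1.545]
force: [-3.3, 0.7, 10.5]
width: 27.0
```

```bash
python3 -c "
from h import *
S(96,116)
cv2.imwrite('pics/w7.png',ctrl.get_image('wrist')[:,:,::-1])"
```

```text
clk 11.6 pos [558.7 238.3 116.7] yaw 88.54 tilt [0.4  0.35] F [-3.3  0.7 10.5] w 27.0 j [-0.49  0.73  0.08  1.76 -0.09  0.65  1.18]
cmd [-1.3 -0.8  0.7] turn -0.06 dist 2
```

View pics/w7.png

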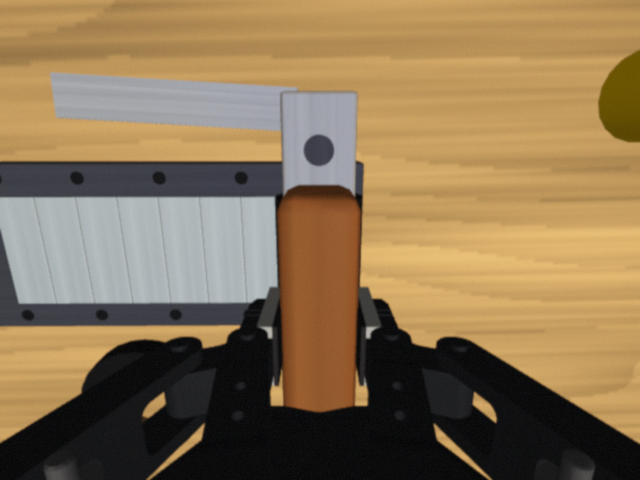

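The roller is at the far end and the force was even throughout, about 16–17 N on the sheet. I have plenty of time, so I'll roll back at the same pressure to make sure of every bar. It also takes me towards the rest.

send_rows([
  [15, -5, -0.5, 1, 0],
  [15, -12, -0.5, 1, 0],
  [15, -20, -0.5, 1, 0],
  [15, -28, -0.5, 1, 0],
  [15, -36, -0.5, 1, 0],
])

```text
clock: 12.15
eef_pos: [557.8, 203.2, 116.5]
tool_rot: [3.133, -0.008, 1.546]
force: [-2.5, 0.9, 11.3]
width: 26.6
```

send_rows([
  [15, -8, 0, 0.9, 0],
  [15, -16, 0, 0.9, 0],
  [15, -24, 0, 0.9, 0],
  [15, -32, 0, 0.9, 0],
  [15, -40, 0, 0.9, 0],
])

```text
clock: 12.65
eef_pos: [556.9, 164.0, 116.2]
tool_rot: [3.133, -0.01, 1.546]
force: [-3.4, 0.4, 11.0]
width: 27.3
```

send_rows([
  [15, -8, 0, 0.9, 0],
  [15, -16, 0, 0.9, 0],
  [15, -24, 0, 0.9, 0],
  [15, -32, 0, 0.9, 0],
  [15, -40, 0, 0.9, 0],
])

```text
clock: 13.15
eef_pos: [556.0, 124.7, 115.9]
tool_rot: [3.132, -0.011, 1.547]
force: [-3.1, 0.6, 11.7]
width: 27.3
```

```bash
python3 -c "
from h import *
S(-94,116)"
```

```text
clk 13.15 pos [556.  124.7 115.9] yaw 88.62 tilt [0.56 0.63] F [-3.1  0.6 11.7] w 27.3 j [-0.3   0.68  0.05  1.87 -0.07  0.58  1.34]
cmd [-77.7  -0.9  -1. ] turn 0.02 dist 78
```

send_rows([
  [15, -8, 0, 0.3, 0],
  [15, -16, 0, 0.3, 0],
  [15, -24, 0, 0.2, 0],
  [15, -32, 0, 0.1, 0],
  [15, -40, 0, 0, 0],
])

```text
clock: 13.65
eef_pos: [555.1, 85.2, 116.3]
tool_rot: [3.132, -0.012, 1.547]
force: [-2.8, 0.1, 11.0]
width: 27.4
```

send_rows([
  [15, -8, 0, 0.3, 0],
  [15, -16, 0, 0.3, 0],
  [15, -24, 0, 0.2, 0],
  [15, -32, 0, 0.1, 0],
  [15, -37, 0, 0, 0],
])

```text
clock: 14.15
eef_pos: [554.2, 47.9, 116.5]
tool_rot: [3.132, -0.013, 1.547]
force: [-4.0, 0.4, 10.4]
width: 27.0
```

```bash
python3 -c "
from h import *
S(-94,116)"
```

```text
clk 14.15 pos [554.2  47.9 116.5] yaw 88.62 tilt [0.59 0.71] F [-4.   0.4 10.4] w 27.0 j [-0.15  0.67  0.03  1.91 -0.05  0.55  1.46]
cmd [-0.9 -1.   0.5] turn 0.02 dist 1
```

send_rows([
  [15, 0, 0, -2, 0],
  [15, 0, 0, -6, 0],
  [15, 0, 0, -16, 0],
  [15, 0, 0, -36, 0],
  [15, 0, 0, -64, 0],
])

```text
clock: 14.65
eef_pos: [552.3, 47.2, 179.5]
tool_rot: [3.136, -0.012, 1.547]
force: [0.1, -0.1, -5.3]
width: 27.5
```

```bash
python3 -c "
from h import *
to(508,-158,200,104.3)"
```

```text
clk 14.65 pos [552.3  47.2 179.5] yaw 88.64 tilt [0.36 0.68] F [ 0.1 -0.1 -5.3] w 27.5 j [-0.15  0.57  0.04  1.86 -0.05  0.7   1.46]
cmd [-205.9  -39.2  -23.2] turn -15.66 dist 211
```

send_rows([
  [15, -30, -6, -15, -2],
  [15, -70, -14, -20, -5],
  [15, -110, -21, -23, -8],
  [15, -150, -29, -23, -11],
  [15, -185, -36, -23, -14],
])

```text
clock: 15.15
eef_pos: [510.9, -139.4, 199.8]
tool_rot: [3.133, -0.009, 1.793]
force: [0.3, -0.6, -6.2]
width: 27.1
```

```bash
python3 -c "
from h import *
to(508.1,-158.4,200,104.28)"
```

```text
clk 15.15 pos [ 510.9 -139.4  199.8] yaw 102.71 tilt [0.35 0.63] F [ 0.3 -0.6 -6.2] w 27.1 j [ 0.25  0.52 -0.05  1.9   0.02  0.72  1.99]
cmd [-17.9  -7.   -0.4] turn -1.57 dist 19
```

send_rows([
  [15, -12, -4, -0.4, -1],
  [15, -18, -7, -0.4, -1.6],
  [15, -18, -7, -0.4, -1.6],
  [15, -18, -7, -0.4, -1.6],
])

```text
clock: 15.55
eef_pos: [508.5, -156.8, 199.8]
tool_rot: [3.133, -0.01, 1.822]
force: [-0.2, 0.1, -6.3]
width: 27.1
```

```bash
python3 -c "
from h import *
to(508.1,-158.4,130,104.28)
for n in ('top','side','wrist'): cv2.imwrite('pics/%s8.png'%n,ctrl.get_image(n)[:,:,::-1])
t=cv2.imread('pics/top8.png');s=cv2.imread('pics/side8.png')
cv2.imwrite('pics/c8.png',np.hstack([cv2.resize(t[140:240,190:320],(400,308),interpolation=2),cv2.resize(s[180:330,270:420],(400,308*1),interpolation=2)]))
s0=cv2.imread('pics/side0.png');cv2.imwrite('pics/d8.png',np.hstack([cv2.resize(i[200:265,315:375],(400,433),interpolation=2) for i in (s0,s)]))
"
```

```text
clk 15.55 pos [ 508.5 -156.8  199.8] yaw 104.40 tilt [0.35 0.71] F [-0.2  0.1 -6.3] w 27.1 j [ 0.29  0.52 -0.06  1.9   0.02  0.72  2.05]
cmd [-2.2 -1.4 69.8] turn 0.12 dist 70
```

View pics/c8.png

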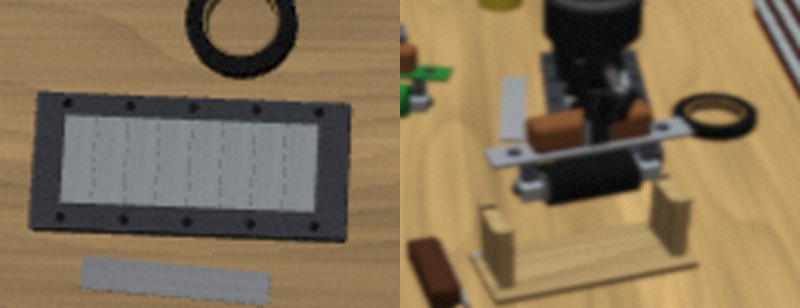

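View pics/d8.png

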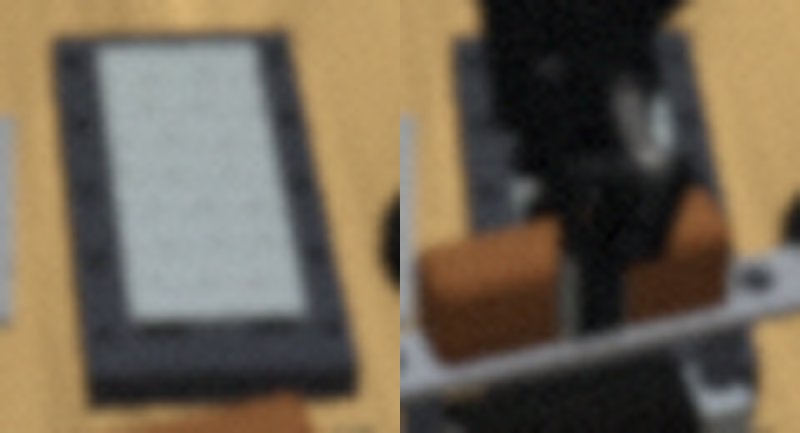

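View pics/wrist8.png

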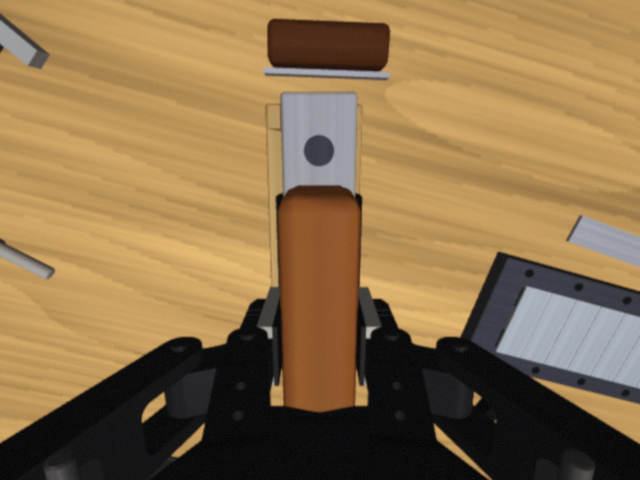

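The roller is above the rest, and the top view shows the sheet, rule and tape roll where they were. I'll lower it to just above the lips and check the alignment.

send_rows([
  [15, -2, -1, 15, 0],
  [15, -2, -1.4, 35, 0],
  [15, -2, -1.4, 55, 0],
  [15, -2, -1.4, 67, 0],
  [15, -2, -1.4, 69, 0],
])

```text
clock: 16.2
eef_pos: [507.4, -157.2, 129.6]
tool_rot: [3.135, -0.012, 1.824]
force: [1.0, 0.9, -6.2]
width: 26.7
```

```bash
python3 -c "
from h import *
to(508.1,-158.4,117,104.28)
for n in ('side','wrist'): cv2.imwrite('pics/%s9.png'%n,ctrl.get_image(n)[:,:,::-1])
s=cv2.imread('pics/side9.png');w=cv2.imread('pics/wrist9.png')
cv2.imwrite('pics/c9.png',np.hstack([cv2.resize(w[60:300,200:440],(400,400)),cv2.resize(s[235:335,285:385],(400,400),interpolation=2)]))
"
```

```text
clk 16.2 pos [ 507.4 -157.2  129.6] yaw 104.52 tilt [0.2  0.73] F [ 1.   0.9 -6.2] w 26.7 j [ 0.29  0.63 -0.05  1.95  0.03  0.56  2.05]
cmd [-1.4  0.3 12.6] turn 0.24 dist 13
```

View pics/c9.png

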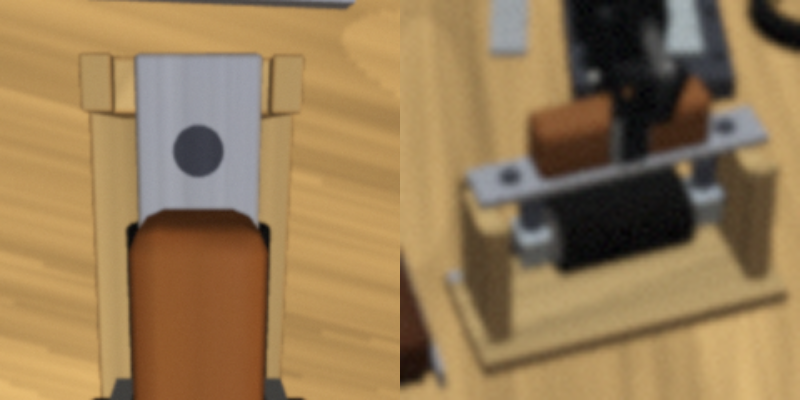

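The bridge sits between the lips with a gap of 24 px on the left and 13 px on the right. I'll shift it about 1.4 mm along tool −x and lower it.

send_rows([
  [15, -1.4, 0, 2, 0.2],
  [15, -1.4, 0.3, 5, 0.2],
  [15, -1.4, 0.3, 8, 0.2],
  [15, -1.4, 0.3, 10, 0.2],
  [15, -1.4, 0.3, 11, 0.2],
])

```text
clock: 16.8
eef_pos: [509.0, -159.0, 119.8]
tool_rot: [3.133, -0.01, 1.82]
force: [0.4, 1.3, -6.2]
width: 26.8
```

```bash
python3 -c "
from h import *
to(508.1,-158.4,116.8,104.28)
"
```

```text
clk 16.8 pos [ 509.  -159.   119.8] yaw 104.29 tilt [0.34 0.69] F [ 0.4  1.3 -6.2] w 26.8 j [ 0.29  0.64 -0.05  1.96  0.03  0.54  2.04]
cmd [ 0.8 -0.7  3. ] turn 0.01 dist 3
```

send_rows([
  [15, 0.5, -0.7, 1, 0],
  [15, 0.5, -0.7, 2, 0],
  [15, 0.5, -0.7, 2.6, 0],
  [15, 0.5, -0.7, 3, 0],
  [15, 0.5, -0.7, 3, 0],
])

```text
clock: 17.3
eef_pos: [508.2, -158.6, 117.1]
tool_rot: [3.133, -0.01, 1.82]
force: [-0.2, 0.5, -1.7]
width: 27.2
```

```bash
python3 -c "
from h import *
to(508.1,-158.4,116.8,104.28)
for n in ('side','wrist'): cv2.imwrite('pics/%s10.png'%n,ctrl.get_image(n)[:,:,::-1])
s=cv2.imread('pics/side10.png');w=cv2.imread('pics/wrist10.png')
cv2.imwrite('pics/c10.png',np.hstack([cv2.resize(w[60:300,200:440],(400,400)),cv2.resize(s[235:335,285:385],(400,400),interpolation=2)]))
"
```

```text
clk 17.3 pos [ 508.2 -158.6  117.1] yaw 104.29 tilt [0.34 0.69] F [-0.2  0.5 -1.7] w 27.2 j [ 0.29  0.65 -0.05  1.96  0.03  0.53  2.04]
cmd [ 0.2 -0.1  0.3] turn 0.01 dist 0
```

View pics/c10.png

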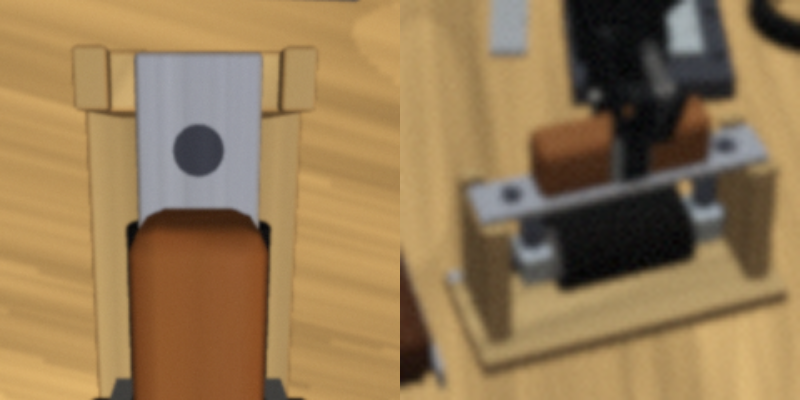

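The bridge lies between the lips with nearly equal gaps (26 px and 22 px), and the rest is taking the weight. I'll ease it down a touch and release.

send_rows([
  [15, 0, 0, 0.5, 0],
  [15, 0, 0, 0.6, 0],
  [30, 0, 0, 0.6, 0],
  [36, 0, 0, 0.6, 0],
  [45, 0, 0, 0.4, 0],
])

```text
clock: 17.9
eef_pos: [508.7, -158.8, 116.8]
tool_rot: [3.132, -0.01, 1.82]
force: [0.5, -0.2, -0.3]
width: 44.7
```

send_rows([
  [60, 0, 0, 0, 0],
  [75, 0, 0, 0, 0],
  [85, 0, 0, 0, 0],
  [85, 0, 0, 0, 0],
])

```text
clock: 18.3
eef_pos: [508.8, -158.8, 116.8]
tool_rot: [3.132, -0.01, 1.82]
force: [0.1, -0.6, -0.1]
width: 85.1
```

```bash
python3 -c "
from h import *
to(508.1,-158.4,215,104.28)
cv2.imwrite('pics/w11.png',ctrl.get_image('wrist')[:,:,::-1])
"
```

```text
clk 18.3 pos [ 508.8 -158.8  116.8] yaw 104.29 tilt [0.41 0.67] F [ 0.1 -0.6 -0.1] w 85.1 j [ 0.29  0.65 -0.05  1.96  0.03  0.53  2.04]
cmd [  1.5   0.4 -98.2] turn 0.01 dist 98
```

View pics/w11.png

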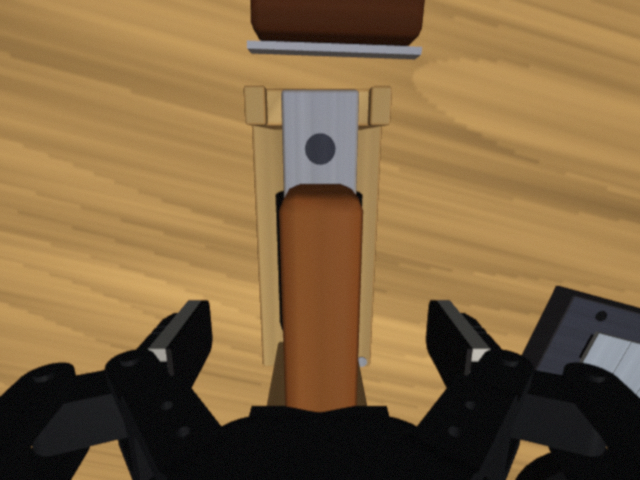

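The jaws are open and the roller hangs centred between the lips, its bridge at columns 283–357. I'll rise and look over the sheet to check the bars.

send_rows([
  [85, 0, 0, -15, 0],
  [85, 0, 0, -40, 0],
  [85, 0, 0, -70, 0],
  [85, 0, 0, -100, 0],
  [85, 0, 0, -120, 0],
])

```text
clock: 18.85
eef_pos: [508.5, -160.4, 238.8]
tool_rot: [3.13, -0.008, 1.82]
force: [0.0, 0.2, -0.9]
width: 84.9
```

```bash
python3 -c "
from h import *
to(470,40,200,88.6)
to(420,-250,240,100)
for n in ('top','side','wrist'): cv2.imwrite('pics/%s12.png'%n,ctrl.get_image(n)[:,:,::-1])
s=cv2.imread('pics/side12.png');s0=cv2.imread('pics/side0.png')
cv2.imwrite('pics/c12.png',np.hstack([cv2.resize(i[190:340,260:420],(400,375),interpolation=2) for i in (s0,s)]))
"
```

```text
clk 18.85 pos [ 508.5 -160.4  238.8] yaw 104.28 tilt [0.54 0.63] F [ 0.   0.2 -0.9] w 84.9 j [ 0.3   0.47 -0.06  1.85  0.02  0.81  2.06]
cmd [203.4  11.7  40.7] turn 15.68 dist 208
clk 18.85 pos [ 508.5 -160.4  238.8] yaw 104.28 tilt [0.54 0.63] F [ 0.   0.2 -0.9] w 84.9 j [ 0.3   0.47 -0.06  1.85  0.02  0.81  2.06]
cmd [ -65.  -107.8   -3. ] turn 4.28 dist 126
```

View pics/c12.png

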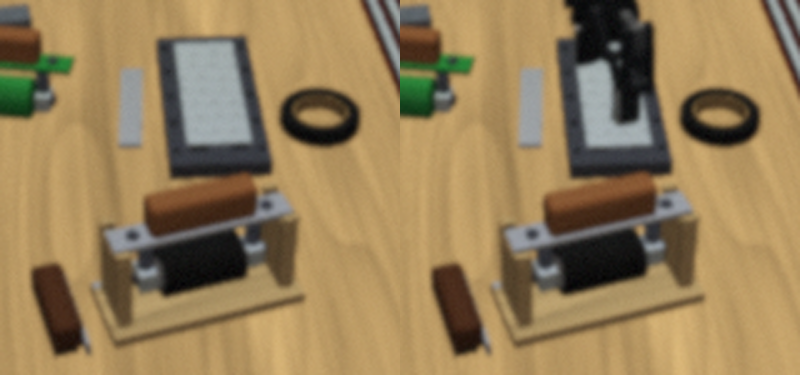

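The roller hangs as it did at the start, and the scraper, rule, tape and green look-alike have not moved. I'll compare the sheet's near end before (w4) and after (wrist8), both taken from nearly the same pose.

```bash
python3 -c "
import cv2,numpy as np
a=cv2.imread('pics/w4.png')[250:410,460:640];b=cv2.imread('pics/wrist8.png')[250:410,460:640]
cv2.imwrite('pics/cmp.png',np.hstack([cv2.resize(i,(400,356),interpolation=2) for i in (a,b)]))"
```

```text
(no output)
```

View pics/cmp.png

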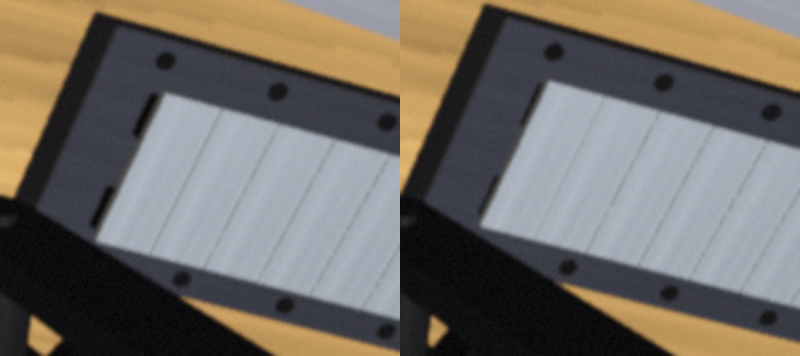

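The black tape ends showing beyond bar 1 have shrunk, so it is down. I'll look once more along the whole sheet for a step in its edges.

send_rows([
  [85, 35, 1, 5, 3],
  [85, 75, 3, 10, 6],
  [85, 115, 5, 15, 9],
  [85, 160, 8, 20, 12],
  [85, 200, 12, 25, 15],
])

```text
clock: 19.5
eef_pos: [469.4, 38.4, 213.2]
tool_rot: [3.135, -0.011, 1.556]
force: [1.8, 0.4, 0.3]
width: 85.3
```

send_rows([
  [85, 40, 0, 10, 1],
  [85, 70, 0, 15, 1],
  [85, 70, 0, 15, 1],
  [85, 70, 0, 15, 1],
])

```text
clock: 19.9
eef_pos: [469.6, 108.8, 197.8]
tool_rot: [3.137, -0.01, 1.541]
force: [-0.0, -0.0, 0.2]
width: 85.2
```

```bash
python3 -c "
from h import *
import pickle
S(0,200)
p=ctrl.camera_params('wrist');pickle.dump(p,open('w13.pkl','wb'))
cv2.imwrite('pics/w13.png',ctrl.get_image('wrist')[:,:,::-1])
"
```

```text
clk 19.9 pos [469.6 108.8 197.8] yaw 88.28 tilt [0.27 0.56] F [-0.  -0.   0.2] w 85.2 j [-0.29  0.46  0.01  2.03 -0.02  0.64  1.28]
cmd [34.8 84.9 -1.5] turn -0.32 dist 92
```

View pics/w13.png

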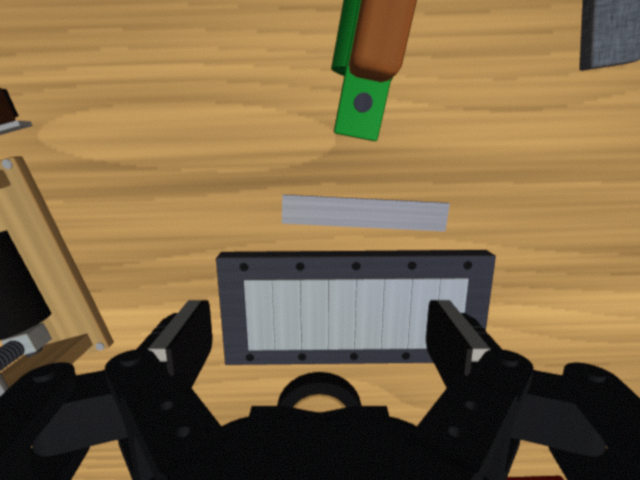

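The edge looks straight from (245,279) to (468,278). I'll measure it bar by bar at sub-pixel level.

Run:
```python
from h import *
im=cv2.cvtColor(cv2.imread('pics/w13.png'),cv2.COLOR_BGR2GRAY).astype(float)
def edge(c0,c1,r0,r1):
    p=im[r0:r1,c0:c1].mean(1);lo,hi=p[:3].mean(),p[-3:].mean();m=(lo+hi)/2
    i=np.where((p[:-1]-m)*(p[1:]-m)<=0)[0][0];return r0+i+(m-p[i])/(p[i+1]-p[i])
c=np.linspace(246,467,9)
for nm,(a,b) in {"near":(273,286),"far":(343,355)}.items():
    cc=c if nm=="near" else None
    xs=[];v=[]
    for k in range(8):
        x0,x1=c[k]+4,c[k+1]-4
        if nm=="far": x0,x1=[248+(x-246)*(212/221) for x in (x0,x1)]
        if nm=="far" and x1>425: continue
        xs.append((x0+x1)/2);v.append(edge(int(x0),int(x1)+1,a,b))
    xs,v=np.array(xs),np.array(v);f=np.polyfit(xs,v,1);print(nm,v.round(2),"resid",(v-np.polyval(f,xs)).round(2))
```

```text
near [279.72 279.55 279.31 279.06 278.75 278.59 278.4  278.17] resid [-0.02  0.04  0.03  0.   -0.08 -0.02  0.03  0.02]
far [349.8  349.52 349.34 349.1  348.72 348.5 ] resid [-0.02 -0.04  0.05  0.07 -0.05 -0.01]
```

All eight bars lie on one line: edge residuals are at most 0.08 px, where a 3 mm step would show as about 1 px. The tool is clear of everything, so I'm handing in.

```bash
python3 -c "
from h import *
s=ctrl.read_state();print(s['clock'],s['force'].round(1));print(ctrl.finish_job())"
```

```text
19.95 [ 0.1 -0.3 -0.1]
the job is handed in; nothing more can be done
None
```

I rolled the whole sheet down, hung the roller back in its rest and handed the job in at about 20 s of the 51 s allowed. No verdict is reported.

**Rolling:** I rolled from bar 1 to bar 8 and then back over the sheet at the same pressure. The roller pressed on it with about 16–17 N throughout, against the roughly 9 N a bar needs.

**Bars:**
- **Same height:** a last wrist-camera view showed the edges of all eight bars in line to within 0.08 px, where a bar still 3 mm proud would stand out by about 1 px.
- **Bar 1 down:** the dark tape ends showing past bar 1 had shrunk.
- **Pressing height:** the roller's height and force while rolling fit a surface 25 mm above the bench, which is fully bedded.
- **Limit:** I could not read the bar positions directly. The small changes in height are too fine for the fixed cameras to confirm.

**Roller and bench:** the side view before and after shows the roller hanging as it did at the start, upright between the lips, with the rest in the same place. The scraper, rule, tape roll and green look-alike looked unmoved, and the final tool force was near zero.

**Small disagreements:** camera estimates of positions differed by up to 2 mm, within the stated calibration. The tool tilted by up to about 0.7° while rolling; the roller still hung straight after I let go.

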